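Swing an instrument rail round its post into a mounting base

ROBOT

A 7-joint arm with a two-finger parallel gripper is mounted at the origin on a cart in front of the work surface, level with it; the furniture and walls round the work are solid. World frame = base frame: x ahead of the robot, y to its left, z up, the work surface at z = 0. Lengths are in m, angles in rad, forces in N, time in s.
With the tool pointing down it reaches from about 0.4 to 0.875 m from the base axis. Payload 19.3 kg.
Tool frame: the origin (TCP) lies midway between the tips of the shut fingers; the grasp point (between the pads) lies 19 mm behind it; z points along the fingers, y is the direction in which the jaws open and shut (so a half turn about z gives the same grasp; the last joint's range is limited). The gripper opens to 85 mm and grips with 20 to 120 N. Pads are 22 mm wide; open, the fingers measure 114 mm over their backs; the gripper's body (76 mm by 85 mm) begins 54 mm behind the grasp point. The pads swing forward as they close: fully open they stand 13 mm farther back than shut.
Start: joints at [-1.225, 0.521, -0.036, 1.599, 0.021, 1.021, -0.113], TCP at [0.252, 0.572, 0.231] pointing down, gripper open.
Joint ranges: [-2.91, 2.91], [-0.3, 2.13], [-1.5, 1.42], [0.17, 2.43], [-1.26, 4.41], [0.16, 1.93], [-2.52, 2.52]. Speed limits (rad/s): [1.89, 1.89, 2.39, 2.39, 3.01, 3.01, 3.01].

INTERFACE

Orientations are given as [roll, pitch, yaw] about the fixed x, y, z axes, in that order (R = Rz(yaw) Ry(pitch) Rx(roll)).
In Python, from plant import telemetry, get_image, camera_info, arm, finder gives the robot as it stands. The module is installed in compiled form; this text tells all that it offers.
- The arm moves only by the tool drive_tool, never from a script. Its argument "commands" is a list of rows, each an object with "dr": the turn, a rotation vector about the tool's x, y, z normalised to -1 to 1, where 1 is 90 degrees, a list of three; "linear": the shift along the tool's x, y, z normalised to -1 to 1, where 1 is 100 mm, a list of three; "gripper": the opening, from 0 (shut) to 1 (fully open). In form: [{"dr": [wx, wy, wz], "linear": [dx, dy, dz], "gripper": gripper}, ...]. A call has 1 to 10 rows; each row is the pose to reach, as a shift and turn from the pose commanded when the call began, along the tool's axes at that moment; what a row does not reach only later rows make up. A row lasts 1/12 s, in which the tool goes at most 41.7 mm and 7.16 degrees, less where a joint would pass 70% of its speed; a pose out of reach is approached as far as the arm can. A call with a number of a shift or a turn outside -1 to 1 is refused whole. A call with a gripper value outside its range is refused whole. The fingers move at their own pace and stop on an object; "newtons" is the grip in N (left out, the last holds). Time passes only in rows, so rows that repeat a pose let the fingers close. It gives the time, the measured TCP pose, the force and the opening at its end, in the units of the state.
- telemetry.state(): the state, without advancing time (a new reading comes with each control period).
- get_image(name): name is "side" or "top" or "wrist"; returns (picture, depth): 384x512x3 uint8, red, green, blue; 384x512 float32, m along the optical axis (not along the pixel's ray), 0 where there is no reading.
- camera_info(name): a dict with "intrinsics" (3x3 intrinsics, pixels), "pose" (4x4, takes a point from camera to world coordinates). Camera axes: x right, y down, z forward; pixel columns grow to the right and rows downward; lengths in m; the calibration is good to about 2 mm. The wrist camera is an equidistant fisheye: a pixel r from the principal point sees the ray r / f radians off the axis. A picture is of the moment at which its call begins: read the wrist's pose just before it. camera_info takes no time and is no camera call; for the wrist camera it gives the pose at the moment of the call.
- arm.finish_job(): hands the job in, once; it reports no verdict.
Trained networks look in the newest picture that a camera, given by its name, has taken for a name from the list of things; names that differ only in an ending like _2 or _b are one class to them, and where a whole thing is asked for, a point or a joint stands for the part that bears it (a point fixed in the world has none). Each returns a list of dicts, best first, with "score" (0 to 1); they miss things now and then, are a little off and sometimes report something else, mostly with a low value. They report only what shows in the picture. A call takes as long as a camera call. They do not tell look-alikes from the thing itself.
- finder.cut_out(camera, label): "pixels" (384x512 bool, what is visible of it) and "at" ([column, row] in pixels, amid what is visible of it).
- finder.tip_of(camera, label): "at" ([column, row] in pixels: a listed point, or the origin of a listed thing).
The state is a dict: "clock": time; "q": joint angles; "dq": joint speeds; "joint_efforts": joint torques, N m; "tcp_pos": TCP position; "orientation": TCP orientation; "contact_force": force on the tool from outside, world axes, zero at the start; "torque": the same for the moment, N m; "grip_width": finger opening in m.
Only numpy, scipy, OpenCV 4.12 (cv2) and the standard library are available. Lean on these libraries where they do the work, as an engineer would, in place of code of your own. Each camera call takes 0.05 s, during which the arm holds its last target.

TASK

Mount the aluminium instrument rail on its grey base: keeping it down on the base plate and still askew, slide its forked end onto the upright steel post until it is firmly against it, then pivot the rail about the post past the orange spring roller. Press it home for a moment so that it bears firmly on the brass stop pin with the roller sprung out behind it, gently enough not to strain post or pin, then let go; leave the tape roll and the petri dish alone.

Things in the scene. Friction and masses are not known exactly. Their poses are not given: they have to be found in the camera images.
- rail_mid (a point): centre, half-way up, of the loose slotted aluminium rail: 30 mm wide, 26 mm high, 233 mm long, 0.25 to 0.5 kg, flat on the base plate. Its y axis runs along it from the forked to the square free end, z up. Grip it across its 30 mm width (its x axis) from above; at its middle, short of the stop pin, both fingers have room when it is home. Starts turned +0.35 to +0.6 rad about z from base_top.
- rail_fork (a point): point in the rail's fork, half-way up, 109 mm from rail_mid along the rail's -y: when the fork is fully on the post this point lies on the post's axis. The fork's slot is 17.4 mm wide, open toward the rail's -y end, its flat bottom 7 mm from this point, with rounded prongs that reach 9 mm beyond this point.
- rail_end (a point): middle of the rail's square free end face, 115 mm from rail_mid along the rail's +y, half-way up
- base_top (a point): middle of the top of the grey mounting base, a fixed plate 200 (x) x 310 (y) x 10 mm on the worktop (z = 0.010 here), its top slippery (friction about 0.2). The rail's free end swings home toward this frame's +x. With the rail home its y is within 0.045 rad of this y, either side, and rail_mid lies 55 (+-5) mm along +x, 16 mm along -y and 13 mm above this point.
- post_axis (a point): point on the axis of the fixed upright steel post with a red band, 14 mm across, 34 mm high above the plate; the point is 13 mm above the plate, level with rail_mid. In base_top's frame it lies 55 mm along +x and 125 mm along -y. At the start the fork is 10 to 45 mm off it.
- post: the same post; origin on its axis at the plate's top, axes parallel to base_top's
- rail: the rail itself, origin at the middle of its underside (13 mm under rail_mid), same axes
- catch (a joint): travel (m) of the sprung orange roller (16 mm across) at the free end, along base_top's +y: 0 out, under 0.001 with the rail home, about 0.002 while the rail's end rides over it. Spring 2 N when out plus 1 N per mm. The rail meets it some 40 mm before home (at the free end); it snaps out behind the rail in the last 5 mm. Pushing the rail past it at mid-length takes only a few N.
- label_tape: roll of yellow label tape, 77 mm across, 19 mm high, loose bystander at the back left; origin under its centre
- petri: closed petri dish, 90 mm across, 12 mm high, loose bystander at the front right of the base; origin under its centre
- stop: the stop: origin at the post's foot, axes as base_top's. It carries a dark carriage, clamped at an unmeasured angle about the post, up to 0.045 rad either way, with the roller and a brass pin 12 mm across, 22 mm high, 21 mm along +x and 175 mm along +y at angle 0. So feel for the pin: it and the post are rigid and may take no more than 28 N each. 10 to 15 N on the pin is firm enough.
There are look-alikes about, which are no part of the job. Of the things that look like the rail, the larger one is meant.

How it is judged:
On the way, in this order (a step that is already met when the one before it is completed fails the run):
1. the fork is on the post and pressed against it (over 2 N) while the rail is still askew by more than 0.2 rad (horizontal distance between rail_fork and post_axis below 0.003 m and contact force between rail and post above 2 N and angle between the y axis of rail and the y axis of base_top, either way round above 0.2 rad), for 0.1 s.
2. the rail, on the post and within 0.065 rad of the base's direction, is pressed on the stop with more than 6 N (contact force between rail and stop above 6 N and angle between the y axis of rail and the y axis of base_top, either way round below 0.065 rad and horizontal distance between rail_fork and post_axis below 0.003 m), for 0.15 s.
At the end, for the whole second after the job is handed in: The rail lies flat on the base plate and at rest, its fork point within 3 mm of the post's axis, within 0.065 rad of the base's direction, the roller sprung back out behind its free end (catch under 1.2 mm), and is released (horizontal distance between rail_fork and post_axis below 0.003 m and angle between the y axis of rail and the y axis of base_top, either way round below 0.065 rad and x of rail_mid in the frame of base_top above 0.047 m and z of rail_mid in the frame of base_top below 0.016 m and angle between rail's own z axis and vertical below 0.03 rad and value of joint catch below 0.0012 m and linear speed of rail below 0.01 m/s); the robot touches nothing.
It fails at once if post or stop strained: more than 28 N between rail and post or rail and stop (contact force between rail and post above 28 N or contact force between rail and stop above 28 N).
It fails at once if the rail lifted off the base plate by more than 12 mm (z of rail_mid in the frame of base_top above 0.025 m).
It fails at once if the rail brought into line while off the post (angle between the y axis of rail and the y axis of base_top, either way round below 0.12 rad and horizontal distance between rail_fork and post_axis above 0.008 m).
It fails at once if tape roll or petri dish moved more than 15 mm (distance of any of label_tape, petri from where it was at the start of the episode above 0.015 m).
It also fails if it takes over 61 s, if anything falls off the work surface, if the arm or the gripper's body presses on something with over 40 N, if the wrist force passes 120 N, or if a joint passes its speed limit or range.

## Working session

There is one attempt and no reset: what is moved stays moved. The work goes in short steps, Python scripts to look and compute and a tool call to move; the robot and the scene stay as the last step left them, time stands still between calls to the robot, and variables do not carry over. Pictures are saved under pics/ and viewed, and the job is handed in when it is done.

Besides the shell and the picture viewer there is one more tool, called after ">>>" by a JSON object that holds its "fn" and its "kwargs". drive_tool: Moves the arm, as the interface text tells. Its arguments: {"type":"object","properties":{"commands":{"type":"array"},"newtons":{"type":"number"}},"required":["commands"]}

```bash
mkdir -p pics; python3 - <<'E'
from plant import telemetry,get_image,camera_info
import cv2,numpy as np
print(telemetry.state())
for n in ("side","top","wrist"):
    im,d=get_image(n); cv2.imwrite(f"pics/{n}0.png",im[:,:,::-1]); np.savez(f"{n}0.npz",im=im,d=d)
    ci=camera_info(n);print(n,np.round(ci["intrinsics"],1).tolist(),np.round(ci["pose"],3).tolist())
E
```

```text
{'clock': 0.0, 'q': array([-1.22521472,  0.52202502, -0.036286  ,  1.60000745,  0.0212078 ,
        1.02112574, -0.11278222]), 'dq': array([ 0.00121594,  0.00092262, -0.00143653,  0.00026157,  0.00304753,
        0.00023177, -0.00024314]), 'joint_efforts': array([ 6.29816532e-04, -9.27110767e+01,  1.98032632e+00, -3.69925082e+01,
        1.77948049e-02,  8.33922182e-03, -2.88080923e-05]), 'tcp_pos': array([0.25235904, 0.57140542, 0.23071955]), 'orientation': array([-3.14041743e+00,  1.12795373e-04,  2.72578710e+00]), 'contact_force': array([ 0.18968669,  0.4570272 , -0.31506735]), 'torque': array([-0.01985485, -0.01519398, -0.00240089]), 'grip_width': 0.08571651766225322}
side [[464.2, 0.0, 250.2], [0.0, 464.2, 197.2], [0.0, 0.0, 1.0]] [[0.968, -0.141, 0.208, 0.275], [-0.251, -0.577, 0.777, -0.765], [0.011, -0.804, -0.594, 0.858], [0.0, 0.0, 0.0, 1.0]]
top [[393.2, 0.0, 258.7], [0.0, 393.2, 189.3], [0.0, 0.0, 1.0]] [[-0.141, -0.969, 0.203, 0.332], [-0.99, 0.139, -0.024, 0.291], [-0.005, -0.204, -0.979, 1.045], [0.0, 0.0, 0.0, 1.0]]
wrist [[297.3, 0.0, 251.8], [0.0, 297.3, 193.5], [0.0, 0.0, 1.0]] [[0.403, 0.869, 0.288, 0.179], [0.915, -0.382, -0.128, 0.604], [-0.002, 0.315, -0.949, 0.373], [0.0, 0.0, 0.0, 1.0]]
```

View pics/side0.png

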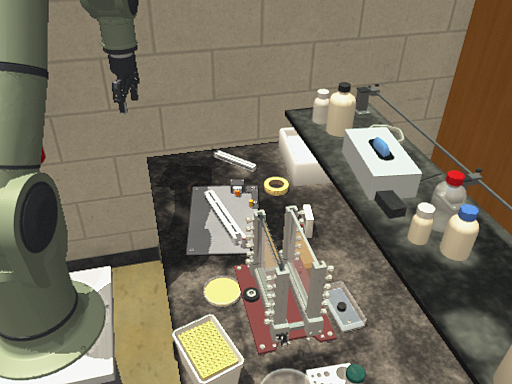

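View pics/top0.png

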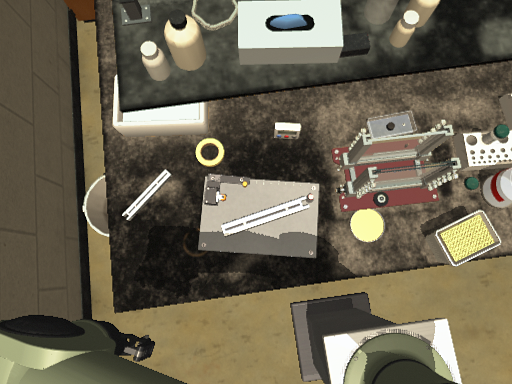

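View pics/wrist0.png

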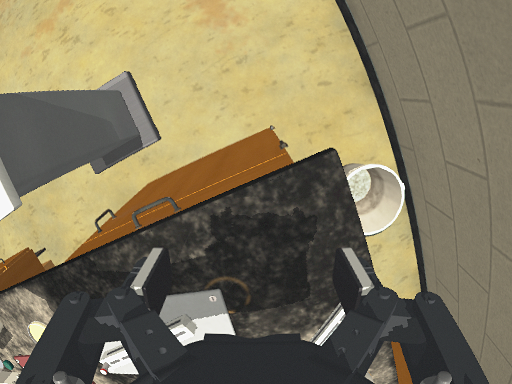

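The side view shows the base at about (225,220) with the rail lying diagonally on it. In the top view the base spans (200..320, 178..258) and the rail runs from (223,231) to (310,200). The post is near (311,197), the orange roller near (222,198) and the pin near (245,183). The small look-alike is off the base at (147,195).

```bash
cat > h.py <<'E'
import numpy as np,cv2
from plant import telemetry,get_image,camera_info,finder
def unproj(n,u,v,d,ci=None):
    ci=ci or camera_info(n);K=ci["intrinsics"];P=np.array(ci["pose"])
    if n=="wrist":
        x=(u-K[0][2])/K[0][0];y=(v-K[1][2])/K[1][1];r=np.hypot(x,y)+1e-12
        ray=np.array([np.sin(r)*x/r,np.sin(r)*y/r,np.cos(r)]);ray/=ray[2]
    else: ray=np.array([(u-K[0][2])/K[0][0],(v-K[1][2])/K[1][1],1])
    return P[:3,:3]@(ray*d)+P[:3,3]
def onz(n,u,v,z,ci=None):
    a=unproj(n,u,v,0,ci);b=unproj(n,u,v,1,ci)
    return a+(b-a)*(z-a[2])/(b[2]-a[2])
def tri(obs): # list of (n,u,v,ci)
    A=np.zeros((3,3));B=np.zeros(3);L=[]
    for n,u,v,ci in obs:
        a=unproj(n,u,v,0,ci);b=unproj(n,u,v,1,ci);d=(b-a)/np.linalg.norm(b-a)
        M=np.eye(3)-np.outer(d,d);A+=M;B+=M@a;L.append((a,M))
    p=np.linalg.solve(A,B);return p,[np.linalg.norm(M@(p-a)) for a,M in L]
def proj(n,p,ci=None):
    ci=ci or camera_info(n);K=np.array(ci["intrinsics"]);P=np.array(ci["pose"])
    c=P[:3,:3].T@(np.asarray(p)-P[:3,3])
    if n=="wrist":
        t=np.arctan2(np.hypot(c[0],c[1]),c[2]);k=t/np.hypot(c[0],c[1])
        return np.array([K[0,0]*c[0]*k+K[0,2],K[1,1]*c[1]*k+K[1,2]])
    return np.array([K[0,0]*c[0]/c[2]+K[0,2],K[1,1]*c[1]/c[2]+K[1,2]])
E
python3 - <<'E'
from h import *
O={}
for lab in ("rail_mid","rail_fork","rail_end","base_top","post_axis","post","label_tape","petri","stop"):
    for n in ("top","side"):
        r=finder.tip_of(n,lab)
        for k in r[:3]: print(lab,n,np.round(k["at"],1),round(k["score"],2),np.round(onz(n,*k["at"],0.023),4))
        if r: O[lab,n]=r[0]["at"]
    if (lab,"top") in O and (lab,"side") in O:
        print("  tri",[np.round(x,4) for x in tri([(n,*O[lab,n],None) for n in("top","side")])])
for n,b in(("top",(185,170,335,265)),("side",(180,170,290,265))):
    im=np.load(n+"0.npz")["im"];x0,y0,x1,y1=b
    cv2.imwrite(f"pics/{n}0z.png",cv2.resize(im[y0:y1,x0:x1,::-1],None,fx=5,fy=5,interpolation=cv2.INTER_CUBIC))
d=np.load("top0.npz")["d"]
for p in((250,245),(300,225),(215,240),(265,217),(245,223),(290,208)):print(p,unproj("top",*p,d[p[1],p[0]]).round(4))
print(telemetry.state()["clock"])
E
```

```text
rail_mid top [143.9 194.2] 0.8 [0.5743 0.5695 0.023 ]
rail_mid top [266.2 220.4] 0.58 [0.4592 0.2585 0.023 ]
rail_mid side [234.2 157.8] 0.84 [0.5715 0.5607 0.023 ]
rail_mid side [219.9 214.4] 0.63 [0.4618 0.2679 0.023 ]
rail_mid side [244.3 241.6] 0.56 [0.5019 0.1376 0.023 ]
  tri [array([0.5748, 0.5713, 0.0165]), array([0.001, 0.001])]
rail_fork top [303.4 201.6] 0.63 [0.4947 0.1542 0.023 ]
rail_fork top [127.1 215.7] 0.6 [0.5231 0.6179 0.023 ]
rail_fork side [238.3 236.9] 0.83 [0.4907 0.16   0.023 ]
  tri [array([0.4917, 0.155 , 0.0277]), array([0.0022, 0.0022])]
rail_end top [165.5 173.9] 0.92 [0.6214 0.5076 0.023 ]
rail_end top [221.5 227.9] 0.67 [0.4563 0.3765 0.023 ]
rail_end top [264.5 216.2] 0.52 [0.4708 0.2613 0.023 ]
rail_end side [204.8 195.7] 0.91 [0.4356 0.3681 0.023 ]
rail_end side [253.3 165.7] 0.72 [0.6222 0.4969 0.023 ]
  tri [array([ 0.5445,  0.5102, -0.0496]), array([0.094, 0.094])]
base_top top [261.7 217.5] 0.67 [0.4685 0.269  0.023 ]
base_top side [223.3 218.4] 0.97 [0.4676 0.2477 0.023 ]
  tri [array([0.4712, 0.2686, 0.0057]), array([0.0004, 0.0004])]
post_axi
[... 427 characters left out ...]
 [0.6621 0.3868 0.023 ]
label_tape top [307.9 198.6] 0.19 [0.5009 0.1411 0.023 ]
label_tape side [273.4 188.7] 0.86 [0.649 0.354 0.023]
label_tape side [244.  242.1] 0.36 [0.5006 0.1359 0.023 ]
  tri [array([ 0.6654,  0.3895, -0.0024]), array([0.0047, 0.0047])]
petri top [371.8 224.1] 0.57 [ 0.4108 -0.0123  0.023 ]
petri side [222.4 290.5] 0.63 [ 0.4094 -0.0182  0.023 ]
  tri [array([ 0.4107, -0.0137,  0.018 ]), array([0.0005, 0.0005])]
stop top [309.2 199. ] 0.94 [0.4994 0.1379 0.023 ]
(250, 245) [0.4031 0.3093 0.0083]
(300, 225) [0.4361 0.1717 0.0109]
(215, 240) [0.4286 0.3981 0.0123]
(265, 217) [0.4668 0.2607 0.0362]
(245, 223) [0.4587 0.3139 0.0362]
(290, 208) [0.4811 0.193  0.0349]
1.05
```

View pics/top0z.png

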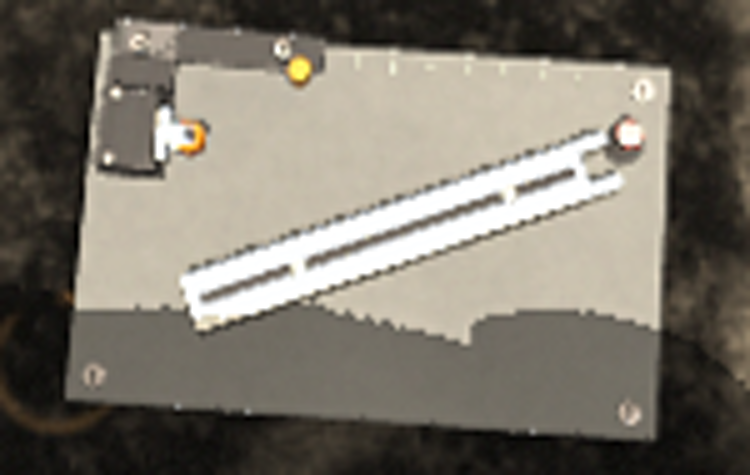

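View pics/side0z.png

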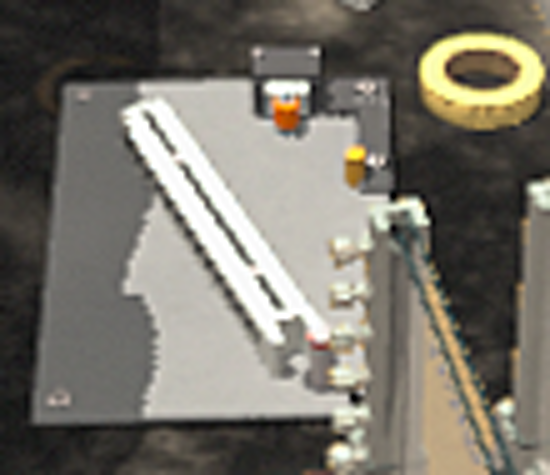

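```bash
python3 - <<'E'
from h import *
ci=camera_info("top")
f=lambda u,v,z:onz("top",185+u/5-.4,170+v/5-.4,z,ci)
C=[f(*p,.010) for p in((103,22),(670,68),(655,437),(67,402))]
print("base",np.round(C,4).tolist()); c=np.mean(C,0);print("ctr",c.round(4))
for a,b in((0,1),(3,2),(0,3),(1,2)):
    d=C[b]-C[a];print(a,b,np.linalg.norm(d).round(4),np.arctan2(d[1],d[0]).round(4))
R=[f(*p,.036) for p in((183,275),(605,130),(622,183),(200,332))]
print("rail",np.round(R,4).tolist())
for a,b in((1,0),(2,3),(0,3),(1,2)):
    d=R[b]-R[a];print(a,b,np.linalg.norm(d).round(4),np.arctan2(d[1],d[0]).round(4))
print("railctr",np.mean(R,0))
print("post",f(628,132,.044),"pin",f(299,67,.032))
E
```

```text
base [[0.6095, 0.4036, 0.01], [0.5406, 0.1036, 0.01], [0.3483, 0.145, 0.01], [0.4093, 0.4453, 0.01]]
ctr [0.4769 0.2744 0.01  ]
0 1 0.3077 -1.7965
3 2 0.3064 -1.7711
0 3 0.2045 2.9361
1 2 0.1967 2.9296
rail [[0.4633, 0.3751, 0.036], [0.5075, 0.1476, 0.036], [0.4786, 0.1435, 0.036], [0.433, 0.3701, 0.036]]
1 0 0.2318 1.7627
2 3 0.2311 1.7693
0 3 0.0307 -2.9759
1 2 0.0292 -3.0003
railctr [0.47058097 0.25909142 0.036     ]
post [0.50335901 0.1371463  0.044     ] pin [0.56451239 0.30138906 0.032     ]
```

```bash
cat >> h.py <<'E'
from scipy.spatial.transform import Rotation as Ro
def cmd(target,yaw):
    s=telemetry.state();R=Ro.from_euler('xyz',s["orientation"]).as_matrix()
    T=Ro.from_euler('xyz',[np.pi,0,yaw]).as_matrix()
    l=R.T@(np.array(target)-s["tcp_pos"])/0.1
    dr=Ro.from_matrix(R.T@T).as_rotvec()/(np.pi/2)
    print("linear",l.round(3),"dr",dr.round(3))
E
python3 - <<'E'
from h import *
d=np.load("top0.npz")["d"]
P=[]
for v in range(90,300,3):
    for u in range(180,420,3):
        if d[v,u]>0:P.append(unproj("top",u,v,d[v,u]))
P=np.array(P)
for x0 in np.arange(.35,.85,.05):
    print(round(x0,2),[ (round(float(P[m][:,2].max()),2) if (m:=(abs(P[:,0]-x0)<.025)&(abs(P[:,1]-y0)<.025)).any() else None) for y0 in np.arange(-.1,.5,.05)])
ci=camera_info("wrist");s=telemetry.state()
print(proj("wrist",s["tcp_pos"],ci))
cmd([.503,.16,.23],1.766)
E
```

```text
Traceback (most recent call last):
  File "h.py", line 4, in unproj
    ci=ci or camera_info(n);K=ci["intrinsics"];P=np.array(ci["pose"])
             ~~~~~~~~~~~^^^
ValueError: time passes only in moves, steps and waits
```

>>> {"fn": "drive_tool", "kwargs": {"commands": [{"dr": [0,0,0],"linear": [-1,-0.6,0],"gripper": 1},{"dr": [0,0,0],"linear": [-1,-0.6,0],"gripper": 1},{"dr": [0,0,0],"linear": [-1,-0.6,0],"gripper": 1}]}}

```text
clock: 1.3
tcp_pos: [0.321, 0.4742, 0.2312]
orientation: [-3.141, 0.001, 2.725]
contact_force: [1.7, 0.6, 1.4]
grip_width: 0.0854
```

```bash
python3 - <<'E'
from h import *
ci=camera_info("top")
d=np.load("top0.npz")["d"]
P=[]
for v in range(90,300,3):
    for u in range(180,420,3):
        if d[v,u]>0:P.append(unproj("top",u,v,d[v,u],ci))
P=np.array(P)
for x0 in np.arange(.35,.85,.05):
    print(round(x0,2),[ (round(float(P[m][:,2].max()),2) if (m:=(abs(P[:,0]-x0)<.025)&(abs(P[:,1]-y0)<.025)).any() else None) for y0 in np.arange(-.1,.5,.05)])
ci=camera_info("wrist");s=telemetry.state()
print(proj("wrist",s["tcp_pos"],ci))
cmd([.503,.16,.23],1.766)
E
```

```text
0.35 [0.0, 0.0, 0.01, 0.0, 0.01, 0.01, 0.01, 0.01, 0.0, 0.0, 0.01, 0.0]
0.4 [0.0, 0.01, 0.01, 0.01, 0.0, 0.01, 0.02, 0.01, 0.02, 0.01, 0.01, 0.01]
0.45 [0.02, 0.03, 0.02, 0.02, 0.0, 0.03, 0.04, 0.04, 0.04, 0.04, 0.01, 0.01]
0.5 [0.22, 0.22, 0.22, 0.21, 0.01, 0.05, 0.04, 0.04, 0.03, 0.02, 0.03, 0.01]
0.55 [0.2, 0.14, 0.21, 0.21, 0.01, 0.02, 0.02, 0.01, 0.03, 0.04, 0.04, 0.0]
0.6 [0.21, 0.21, 0.21, 0.21, 0.0, 0.0, 0.01, 0.01, 0.02, 0.02, 0.02, 0.0]
0.65 [0.03, 0.03, 0.02, 0.01, 0.0, 0.01, 0.01, 0.0, 0.01, 0.02, 0.02, 0.0]
0.7 [0.02, 0.02, 0.0, 0.0, 0.0, 0.07, 0.07, 0.0, 0.0, 0.02, 0.08, 0.0]
0.75 [0.0, 0.01, 0.01, 0.01, 0.01, 0.17, 0.18, 0.18, 0.18, 0.18, 0.18, 0.16]
0.8 [0.0, 0.0, 0.0, 0.0, 0.01, 0.0, 0.0, 0.0, 0.0, 0.03, 0.18, 0.06]
[252.11183147 251.23918484]
linear [-2.935 -2.138  0.015] dr [-0.     0.001  0.611]
```

>>> {"fn": "drive_tool", "kwargs": {"commands": [{"dr": [0,0,0],"linear": [-1,-0.8,0],"gripper": 1},{"dr": [0,0,0],"linear": [-1,-0.8,0],"gripper": 1},{"dr": [0,0,0],"linear": [-1,-0.8,0],"gripper": 1},{"dr": [0,0,0],"linear": [-1,-0.8,0],"gripper": 1}]}}

```text
clock: 1.63
tcp_pos: [0.3826, 0.3561, 0.2316]
orientation: [-3.14, 0.002, 2.718]
contact_force: [0.3, -0.5, -0.1]
grip_width: 0.0852
```

>>> {"fn": "drive_tool", "kwargs": {"commands": [{"dr": [0,0,0.61],"linear": [-0.8,-0.9,0],"gripper": 1},{"dr": [0,0,0.61],"linear": [-0.8,-0.9,0],"gripper": 1},{"dr": [0,0,0.61],"linear": [-0.8,-0.9,0],"gripper": 1},{"dr": [0,0,0.61],"linear": [-0.8,-0.9,0],"gripper": 1},{"dr": [0,0,0.61],"linear": [-0.8,-0.9,0],"gripper": 1},{"dr": [0,0,0.61],"linear": [-0.8,-0.9,0],"gripper": 1},{"dr": [0,0,0.61],"linear": [-0.8,-0.9,0],"gripper": 1},{"dr": [0,0,0.61],"linear": [-0.8,-0.9,0],"gripper": 1},{"dr": [0,0,0.61],"linear": [-0.8,-0.9,0],"gripper": 1}]}}

```text
clock: 2.38
tcp_pos: [0.4157, 0.2484, 0.2314]
orientation: [3.141, -0.0, 1.763]
contact_force: [0.2, 0.0, 0.3]
grip_width: 0.0858
```

```bash
cat > snap.py <<'E'
from h import *
import sys,pickle
n=sys.argv[1];ci=camera_info("wrist");s=telemetry.state();im,d=get_image("wrist");cv2.imwrite(f"pics/w{n}.png",im[:,:,::-1])
pickle.dump((ci,s,im,d),open(f"w{n}.pkl","wb"));print(s)
E
python3 snap.py 1
```

```text
{'clock': 2.3833, 'q': array([-0.85534429,  0.30467618,  0.24169182,  1.9705002 , -0.09342996,
        0.87670039, -0.37194927]), 'dq': array([ 0.01724587,  0.00068035, -0.02871977, -0.0010249 ,  0.01210167,
       -0.0006476 ,  0.16176676]), 'joint_efforts': array([-7.43532926e-01, -6.40984154e+01,  5.45678705e+00, -3.31936097e+01,
       -2.59338655e-01, -5.39478453e-03, -3.17341536e+00]), 'tcp_pos': array([0.41569792, 0.24837013, 0.23139754]), 'orientation': array([ 3.14136863e+00, -2.70812256e-06,  1.76337585e+00]), 'contact_force': array([0.22823754, 0.03524433, 0.32202929]), 'torque': array([ 0.0291589 , -0.02138323, -0.0413125 ]), 'grip_width': 0.08576306586767284}
```

View pics/w1.png

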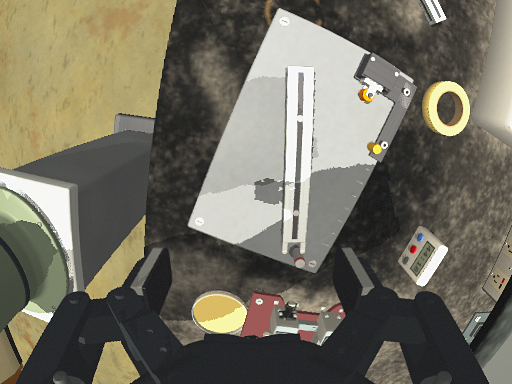

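The wrist view shows the rail from (300,67) at the free end to the fork at about (293,252). The post top is near (299,261), the pin at (376,148) and the roller at (367,95). I'll zoom in next.

```bash
python3 - <<'E'
import pickle,cv2
ci,s,im,d=pickle.load(open("w1.pkl","rb"))
a=cv2.resize(im[215:285,255:345,::-1],None,fx=8,fy=8,interpolation=cv2.INTER_CUBIC);cv2.imwrite("pics/w1a.png",a)
a=cv2.resize(im[55:125,270:400,::-1],None,fx=6,fy=6,interpolation=cv2.INTER_CUBIC);cv2.imwrite("pics/w1b.png",a)
E
```

```text
(no output)
```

View pics/w1a.png

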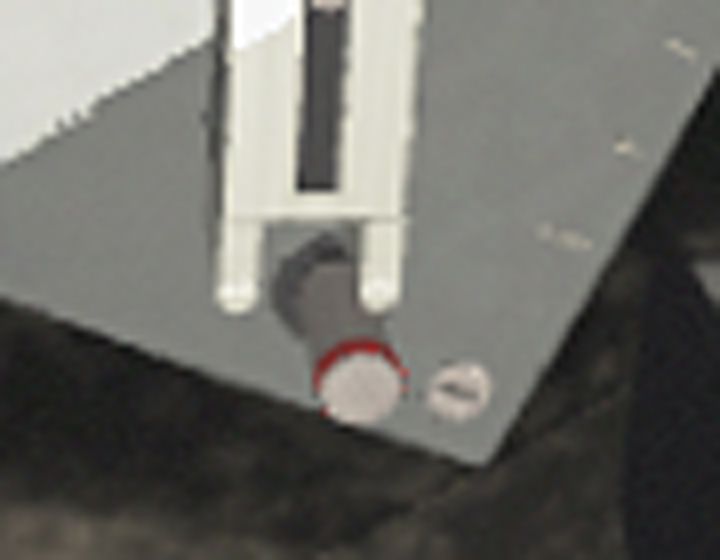

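View pics/w1b.png

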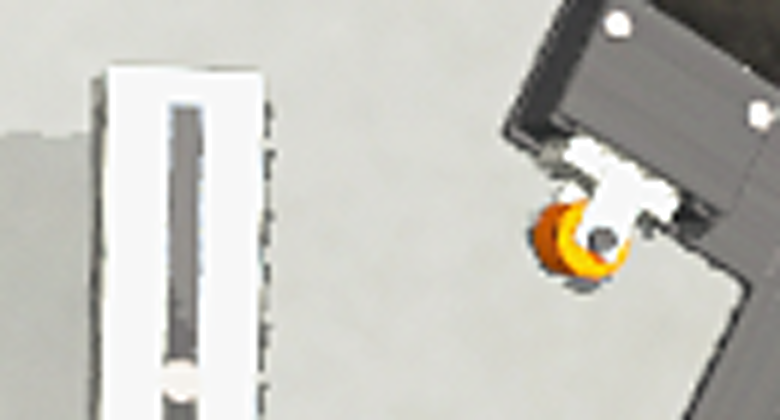

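```bash
python3 - <<'E'
from h import *
import pickle
ci,s,im,d=pickle.load(open("w1.pkl","rb"))
A=lambda u,v,z:onz("wrist",255+u/8-.45,215+v/8-.45,z,ci)
B=lambda u,v,z:onz("wrist",270+u/6-.4,55+v/6-.4,z,ci)
t1,t2=A(238,310,.036),A(379,308,.036); e1,e2=B(105,66,.036),B(263,70,.036)
s1,s2=A(263,270,.036),A(361,270,.036);sb=A(312,218,.036)
post=A(362,387,.044)
for k,v in dict(t1=t1,t2=t2,e1=e1,e2=e2,s1=s1,s2=s2,sb=sb,post=post).items():print(k,v.round(4))
E=(e1+e2)/2;T=(t1+t2)/2;u=E-T;print("len",np.linalg.norm(u),"w",np.linalg.norm(e2-e1),"slot",np.linalg.norm(s2-s1),"yawdir",np.arctan2(u[1],u[0]))
u/=np.linalg.norm(u)
mid=(E-.115*u+T+.118*u)/2;fork=mid-.109*u;x=np.array([u[1],-u[0],0])
print("mid",mid,"fork",fork,"sb along from fork (7 exp)",(sb-fork)@u)
print("post in rail: along -y",-(post-fork)@u,"lateral x",(post-fork)@x)
# depth check & two-view height of post top and rail corners
print([unproj("wrist",*p,d[p[1],p[0]],ci).round(4) for p in((292,120),(300,160),(300,263),(291,230))])
top=camera_info("top");f=lambda u,v:(185+u/5-.4,170+v/5-.4)
print("tri post",tri([("top",*f(628,132),top),("wrist",255+362/8-.45,215+387/8-.45,ci)]))
print("tri e1",tri([("top",*f(200,332),top),("wrist",270+105/6-.4,55+66/6-.4,ci)]))
print("tri e2",tri([("top",*f(183,275),top),("wrist",270+263/6-.4,55+70/6-.4,ci)]))
cmd([*mid[:2],.1],np.arctan2(u[1],u[0]))
E
```

```text
t1 [0.4795 0.1446 0.036 ]
t2 [0.5025 0.149  0.036 ]
e1 [0.4317 0.372  0.036 ]
e2 [0.4609 0.3784 0.036 ]
s1 [0.4817 0.1526 0.036 ]
s2 [0.4977 0.1554 0.036 ]
sb [0.4873 0.1633 0.036 ]
post [0.5013 0.1382 0.044 ]
len 0.2327694283191993 w 0.029952550767662865 slot 0.01616096620142488 yawdir 1.7641246508127715
mid [0.46835941 0.26246333 0.036     ] fork [0.48930117 0.15549397 0.036     ] sb along from fork (7 exp) 0.008092081733138785
post in rail: along -y 0.019269037440930382 lateral x 0.0084639614849924
[array([0.4498, 0.3122, 0.0359]), array([0.4695, 0.2684, 0.0349]), array([0.5017, 0.138 , 0.0438]), array([0.4799, 0.1791, 0.0359])]
tri post (array([0.50318306, 0.13637125, 0.04046248]), [np.float64(0.0008078921580230016), np.float64(0.0008078921580229952)])
tri e1 (array([0.42856579, 0.36694365, 0.07518967]), [np.float64(0.0005264114254858432), np.float64(0.0005264114254858206)])
tri e2 (array([0.45974529, 0.37498751, 0.05127106]), [np.float64(0.001902437089550521), np.float64(0.0019024370895504904)])
linear [0.034 0.544 1.314] dr [0.    0.    0.003]
```

>>> {"fn": "drive_tool", "kwargs": {"commands": [{"dr": [0,0,0],"linear": [0.03,0.54,0.2],"gripper": 1},{"dr": [0,0,0],"linear": [0.03,0.54,0.5],"gripper": 1},{"dr": [0,0,0],"linear": [0.03,0.54,1],"gripper": 1},{"dr": [0,0,0],"linear": [0.03,0.54,1],"gripper": 1},{"dr": [0,0,0],"linear": [0.03,0.54,1],"gripper": 1}]}}

```text
clock: 2.85
tcp_pos: [0.4666, 0.2607, 0.1293]
orientation: [-3.137, 0.002, 1.77]
contact_force: [-1.1, 0.8, 0.4]
grip_width: 0.0854
```

```bash
python3 snap.py 2; python3 -c "
from h import *
cmd([.4684,.2625,.015],1.764)"
```

```text
{'clock': 2.85, 'q': array([-0.77196329,  0.53116474,  0.20632976,  1.93353292, -0.16199481,
        0.69798472, -0.26936304]), 'dq': array([-0.01410922, -0.07691667,  0.02249274, -0.04227873,  0.01262808,
        0.05437407, -0.02123245]), 'joint_efforts': array([  0.79836063, -75.65661907,   6.21605605, -25.95295966,
        -0.330714  ,  -1.59779269,   0.40724466]), 'tcp_pos': array([0.4666151 , 0.26074251, 0.12934011]), 'orientation': array([-3.13677660e+00,  2.13247602e-03,  1.76974551e+00]), 'contact_force': array([-1.11897068,  0.78906879,  0.37431566]), 'torque': array([-0.03514568, -0.02031488, -0.00718939]), 'grip_width': 0.08544767591448192}
linear [0.01  0.012 1.165] dr [-0.001  0.     0.003]
```

View pics/w2.png

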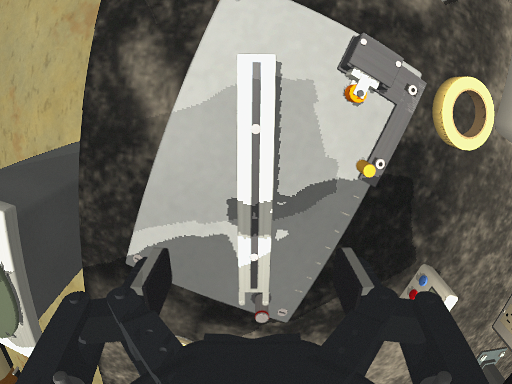

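The rail runs upright in the picture at columns 238–275, centred between the fingers. The post is visible at (262,316). I'll go down and grip.

>>> {"fn": "drive_tool", "kwargs": {"commands": [{"dr": [0,0,0],"linear": [0.01,0.01,0.4],"gripper": 1},{"dr": [0,0,0],"linear": [0.01,0.01,0.7],"gripper": 1},{"dr": [0,0,0],"linear": [0.01,0.01,0.95],"gripper": 1},{"dr": [0,0,0],"linear": [0.01,0.01,1],"gripper": 1},{"dr": [0,0,0],"linear": [0.01,0.01,1],"gripper": 1}]}}

```text
clock: 3.32
tcp_pos: [0.469, 0.2632, 0.0323]
orientation: [-3.142, -0.0, 1.768]
contact_force: [-0.2, 0.1, 0.0]
grip_width: 0.0854
```

```bash
python3 -c "
from h import *
cmd([.4684,.2625,.015],1.764);print(telemetry.state()['contact_force'])"
```

```text
linear [-0.005 -0.008  0.173] dr [-0.    -0.     0.003]
[-0.24110492  0.07320973  0.03056077]
```

>>> {"fn": "drive_tool", "kwargs": {"commands": [{"dr": [0,0,0],"linear": [0,0,0.17],"gripper": 1},{"dr": [0,0,0],"linear": [0,0,0.17],"gripper": 1},{"dr": [0,0,0],"linear": [0,0,0.17],"gripper": 1}], "newtons": 25}}

```text
clock: 3.57
tcp_pos: [0.4695, 0.2634, 0.0163]
orientation: [3.14, -0.001, 1.768]
contact_force: [0.1, -0.5, 0.5]
grip_width: 0.0855
```

>>> {"fn": "drive_tool", "kwargs": {"commands": [{"dr": [0,0,0],"linear": [0,0,0],"gripper": 0},{"dr": [0,0,0],"linear": [0,0,0],"gripper": 0},{"dr": [0,0,0],"linear": [0,0,0],"gripper": 0},{"dr": [0,0,0],"linear": [0,0,0],"gripper": 0},{"dr": [0,0,0],"linear": [0,0,0],"gripper": 0},{"dr": [0,0,0],"linear": [0,0,0],"gripper": 0},{"dr": [0,0,0],"linear": [0,0,0],"gripper": 0},{"dr": [0,0,0],"linear": [0,0,0],"gripper": 0}], "newtons": 25}}

```text
clock: 4.23
tcp_pos: [0.469, 0.263, 0.0148]
orientation: [3.141, -0.0, 1.767]
contact_force: [-1.7, -0.3, 8.5]
grip_width: 0.0296
```

```bash
python3 snap.py 3; python3 - <<'E'
from plant import get_image
import cv2
im,d=get_image("top");cv2.imwrite("pics/top3.png",cv2.resize(im[165:265,185:335,::-1],None,fx=5,fy=5,interpolation=cv2.INTER_CUBIC))
E
```

```text
{'clock': 4.2333, 'q': array([-0.72300375,  0.72595201,  0.14075423,  1.97138654, -0.21254405,
        0.45764977, -0.22959798]), 'dq': array([ 0.00067807,  0.00048414, -0.00234601,  0.00050454, -0.00181468,
       -0.00200838,  0.00028505]), 'joint_efforts': array([ 1.60283307e-01, -8.75881863e+01,  7.12871924e+00, -1.80955482e+01,
        1.21360864e-01, -4.36568968e-01,  7.71249505e-02]), 'tcp_pos': array([0.46904981, 0.26304552, 0.01475771]), 'orientation': array([ 3.14117393e+00, -2.68870417e-04,  1.76744563e+00]), 'contact_force': array([-1.65622391, -0.34099484,  8.46099028]), 'torque': array([-0.06968918,  0.33135318, -0.14049161]), 'grip_width': 0.029570025268073955}
```

View pics/w3.png

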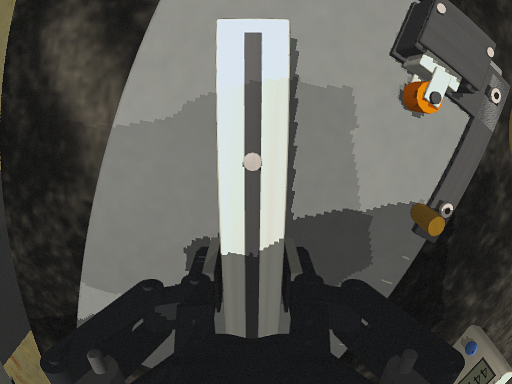

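View pics/top3.png

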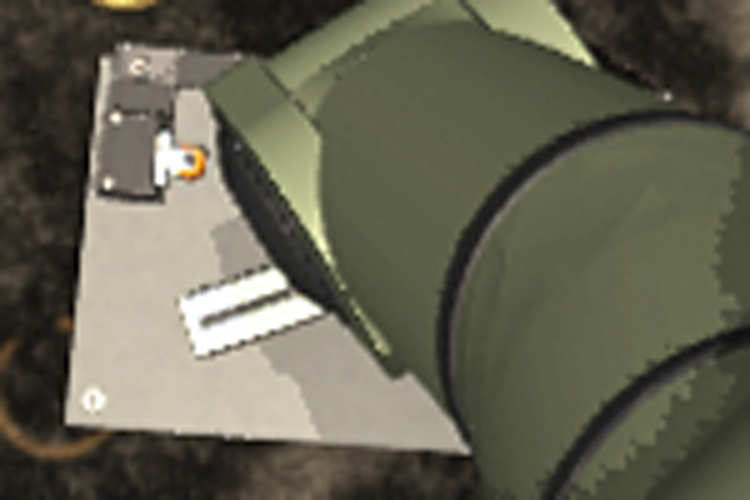

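```bash
python3 - <<'E'
from h import *
import pickle
ci,s,im,d=pickle.load(open("w3.pkl","rb"))
f=lambda u,v:onz("wrist",u,v,.036,ci)
e1,e2=f(217,19.5),f(289,19.5);E=(e1+e2)/2
g1,g2=f(222,240),f(285,240);G=(g1+g2)/2;u=E-G
print(e1,e2,np.linalg.norm(e2-e1),np.linalg.norm(g2-g1),np.arctan2(u[1],u[0]),"yaw tool",s["orientation"][2])
ps=s["orientation"][2];u=np.array([np.cos(ps),np.sin(ps),0]);x=np.array([u[1],-u[0],0])
mid=E-.115*u;fork=mid-.109*u;print("mid",mid,"fork",fork)
for post in([.5013,.1382,0],[.5032,.1364,0]):
    D=np.array(post)-fork;print("post: -y",-D@u,"x",D@x)
im,d=get_image("side");cv2.imwrite("pics/side3.png",cv2.resize(im[190:265,180:290,::-1],None,fx=7,fy=7,interpolation=cv2.INTER_CUBIC))
E
```

```text
[0.43334669 0.37185297 0.036     ] [0.46161565 0.37756035 0.036     ] 0.028839353563549445 0.02890875653903802 1.7716070185348045 yaw tool 1.7674456255230446
mid [0.46995036 0.26192309 0.036     ] fork [0.49124725 0.15502387 0.036     ]
post: -y 0.01846376754845914 x 0.0065718780946341475
post: -y 0.02060030590170897 x 0.008083567171492393
```

View pics/side3.png

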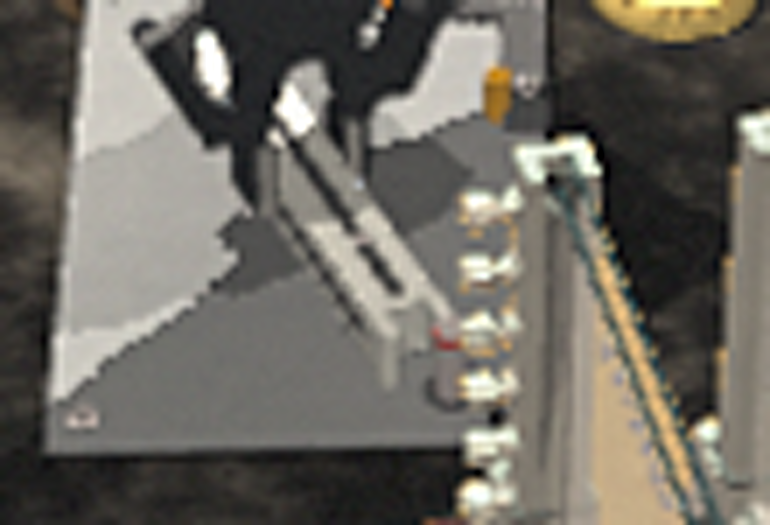

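The fork lies about 19 mm short of the post and about 7.5 mm to one side of it. I'll back off 2 mm and shift sideways, then check before advancing.

>>> {"fn": "drive_tool", "kwargs": {"commands": [{"dr": [0,0,0],"linear": [0.02,0,-0.01],"gripper": 0},{"dr": [0,0,0],"linear": [0.02,0.03,-0.01],"gripper": 0},{"dr": [0,0,0],"linear": [0.02,0.06,-0.01],"gripper": 0},{"dr": [0,0,0],"linear": [0.02,0.075,-0.01],"gripper": 0},{"dr": [0,0,0],"linear": [0.02,0.075,-0.01],"gripper": 0},{"dr": [0,0,0],"linear": [0.02,0.075,-0.01],"gripper": 0}]}}

```text
clock: 4.88
tcp_pos: [0.4758, 0.2662, 0.0151]
orientation: [-3.141, 0.0, 1.767]
contact_force: [0.4, 0.3, -3.8]
grip_width: 0.0292
```

```bash
python3 snap.py 4 |cut -c1-20; python3 - <<'E'
from h import *
im,d=get_image("side");np.savez("side4.npz",im=im,d=d);cv2.imwrite("pics/side4.png",cv2.resize(im[205:260,205:275,::-1],None,fx=10,fy=10,interpolation=cv2.INTER_CUBIC))
ci=camera_info("side");s=telemetry.state();print(s["tcp_pos"],s["orientation"],s["contact_force"])
E
```

```text
{'clock': 4.8833, 'q
        0.4722776 , 
       -0.00106716, 
        1.63685752e-
[0.47566814 0.26620059 0.01518786] [-3.14125388e+00  1.25466802e-04  1.76748214e+00] [-0.44703858  0.25389391 -4.73136651]
```

View pics/side4.png

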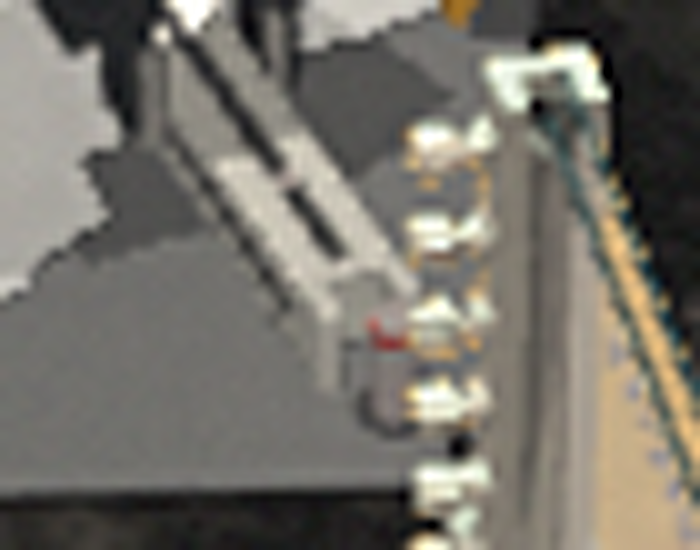

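View pics/w4.png

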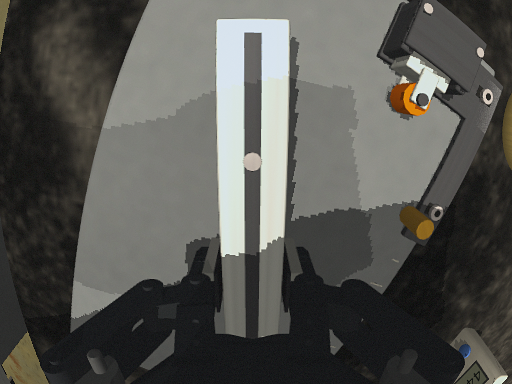

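```bash
python3 - <<'E'
from h import *
import pickle
ci=camera_info("side")
z=lambda p:((proj("side",p,ci)+.45-[205,205])*10).round(0)
ps=1.7675;u=np.array([np.cos(ps),np.sin(ps),0]);x=np.array([u[1],-u[0],0])
mid=np.array([.4757,.2662,0])-.0006*u # tcp->mid guess
mid2=None
fork=mid-.109*u
fork2=np.array([.4893,.1555,0])+.0018*u+.0080*x  # w1 fork +shift
for F in(fork,fork2):
    print("fork",F)
    for n,a,b in(("Lout",-.012,-.009),("Rout",.012,-.009),("Lslotbot",-.0087,.007),("Rslotbot",.0087,.007)):
        p=F+a*x+b*u;p[2]=.036;print(n,z(p))
v=np.array(ci["pose"])[:3,0];v[2]=0;v/=np.linalg.norm(v)
for P in([.5013,.1382,0],[.5032,.1364,0]):
    P=np.array(P);
    for h in(.044,.03,.02,.01):
        print(P,h,"left",z(P-.007*v+[0,0,h]),"c",z(P+[0,0,h]))
E
```

```text
fork [0.49711997 0.15871351 0.        ]
Lout [335. 319.]
Rout [416. 294.]
Lslotbot [322. 280.]
Rslotbot [380. 262.]
fork [0.49679394 0.15882879 0.        ]
Lout [334. 319.]
Rout [415. 294.]
Lslotbot [320. 280.]
Rslotbot [379. 262.]
[0.5013 0.1382 0.    ] 0.044 left [369. 310.] c [395. 310.]
[0.5013 0.1382 0.    ] 0.03 left [369. 350.] c [395. 350.]
[0.5013 0.1382 0.    ] 0.02 left [369. 378.] c [395. 378.]
[0.5013 0.1382 0.    ] 0.01 left [369. 405.] c [395. 406.]
[0.5032 0.1364 0.    ] 0.044 left [377. 313.] c [404. 314.]
[0.5032 0.1364 0.    ] 0.03 left [377. 353.] c [403. 353.]
[0.5032 0.1364 0.    ] 0.02 left [377. 381.] c [403. 381.]
[0.5032 0.1364 0.    ] 0.01 left [377. 409.] c [403. 409.]
```

The band's left edge at 370 matches the post at (0.5013, 0.1382). The lateral residual is about 0.2 mm and the advance needed is about 21 mm, so I'm going forward.

>>> {"fn": "drive_tool", "kwargs": {"commands": [{"dr": [0,0,0],"linear": [-0.04,0,0.003],"gripper": 0},{"dr": [0,0,0],"linear": [-0.07,0,0.003],"gripper": 0},{"dr": [0,0,0],"linear": [-0.1,0,0.003],"gripper": 0},{"dr": [0,0,0],"linear": [-0.12,0,0.003],"gripper": 0},{"dr": [0,0,0],"linear": [-0.14,0,0.003],"gripper": 0},{"dr": [0,0,0],"linear": [-0.14,0,0.003],"gripper": 0},{"dr": [0,0,0],"linear": [-0.14,0,0.003],"gripper": 0}]}}

```text
clock: 5.57
tcp_pos: [0.4786, 0.2525, 0.015]
orientation: [3.142, -0.0, 1.767]
contact_force: [-0.0, -0.1, -4.6]
grip_width: 0.0295
```

>>> {"fn": "drive_tool", "kwargs": {"commands": [{"dr": [0,0,0],"linear": [-0.02,0,0],"gripper": 0},{"dr": [0,0,0],"linear": [-0.035,0,0],"gripper": 0},{"dr": [0,0,0],"linear": [-0.045,0,0],"gripper": 0},{"dr": [0,0,0],"linear": [-0.045,0,0],"gripper": 0},{"dr": [0,0,0],"linear": [-0.045,0,0],"gripper": 0}]}}

```text
clock: 5.98
tcp_pos: [0.4794, 0.2481, 0.015]
orientation: [-3.142, 0.0, 1.767]
contact_force: [-1.2, 0.2, -4.3]
grip_width: 0.0293
```

```bash
python3 - <<'E'
from h import *
im,d=get_image("side");cv2.imwrite("pics/side5.png",cv2.resize(im[205:260,205:275,::-1],None,fx=10,fy=10,interpolation=cv2.INTER_CUBIC))
s=telemetry.state();print(s["tcp_pos"],s["orientation"],s["contact_force"],s["torque"])
E
```

```text
[0.47940739 0.24819463 0.01497651] [-3.14152381e+00  3.18151815e-07  1.76759416e+00] [-0.72368825 -0.14515799 -3.74659239] [ 0.03983396 -0.00149372  0.01105401]
```

View pics/side5.png

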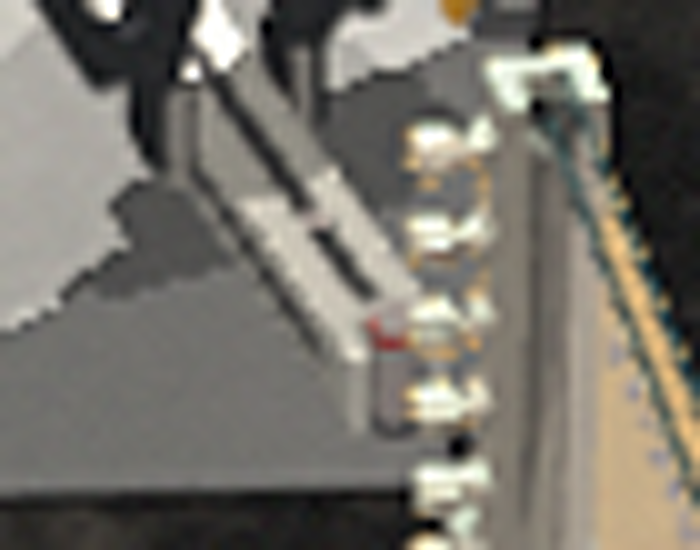

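The post is inside the slot between the prongs, with 2–3 mm left. Next come small steps with force checks.

>>> {"fn": "drive_tool", "kwargs": {"commands": [{"dr": [0,0,0],"linear": [-0.007,0,0],"gripper": 0},{"dr": [0,0,0],"linear": [-0.015,0,0],"gripper": 0},{"dr": [0,0,0],"linear": [-0.015,0,0],"gripper": 0}]}}

```text
clock: 6.28
tcp_pos: [0.4798, 0.2465, 0.015]
orientation: [-3.142, 0.0, 1.767]
contact_force: [0.4, -0.4, -4.8]
grip_width: 0.0294
```

>>> {"fn": "drive_tool", "kwargs": {"commands": [{"dr": [0,0,0],"linear": [-0.005,0,0],"gripper": 0},{"dr": [0,0,0],"linear": [-0.005,0,0],"gripper": 0},{"dr": [0,0,0],"linear": [-0.005,0,0],"gripper": 0}]}}

```text
clock: 6.53
tcp_pos: [0.4798, 0.2462, 0.015]
orientation: [-3.142, 0.0, 1.768]
contact_force: [0.1, -0.1, -4.0]
grip_width: 0.0295
```

>>> {"fn": "drive_tool", "kwargs": {"commands": [{"dr": [0,0,0],"linear": [-0.005,0,0],"gripper": 0},{"dr": [0,0,0],"linear": [-0.005,0,0],"gripper": 0},{"dr": [0,0,0],"linear": [-0.005,0,0],"gripper": 0}]}}

```text
clock: 6.78
tcp_pos: [0.48, 0.2457, 0.015]
orientation: [3.142, 0.0, 1.768]
contact_force: [0.6, 0.7, -4.6]
grip_width: 0.0294
```

>>> {"fn": "drive_tool", "kwargs": {"commands": [{"dr": [0,0,0],"linear": [-0.006,0,0],"gripper": 0},{"dr": [0,0,0],"linear": [-0.006,0,0],"gripper": 0},{"dr": [0,0,0],"linear": [-0.006,0,0],"gripper": 0}]}}

```text
clock: 7.03
tcp_pos: [0.48, 0.2451, 0.015]
orientation: [-3.141, 0.0, 1.768]
contact_force: [-0.0, -0.8, -3.7]
grip_width: 0.0292
```

>>> {"fn": "drive_tool", "kwargs": {"commands": [{"dr": [0,0,0],"linear": [-0.006,0,0],"gripper": 0},{"dr": [0,0,0],"linear": [-0.006,0,0],"gripper": 0},{"dr": [0,0,0],"linear": [-0.006,0,0],"gripper": 0}]}}

```text
clock: 7.28
tcp_pos: [0.4802, 0.2446, 0.015]
orientation: [3.142, -0.0, 1.768]
contact_force: [-0.3, 0.5, -4.3]
grip_width: 0.0293
```

>>> {"fn": "drive_tool", "kwargs": {"commands": [{"dr": [0,0,0],"linear": [-0.006,0,0],"gripper": 0},{"dr": [0,0,0],"linear": [-0.006,0,0],"gripper": 0},{"dr": [0,0,0],"linear": [-0.006,0,0],"gripper": 0}]}}

```text
clock: 7.53
tcp_pos: [0.4802, 0.2445, 0.015]
orientation: [3.142, -0.001, 1.768]
contact_force: [-0.8, 4.1, -4.8]
grip_width: 0.0294
```

Contact: about 4 N along the rail. I'll press a little more and hold.

>>> {"fn": "drive_tool", "kwargs": {"commands": [{"dr": [0,0,0],"linear": [-0.005,0,0],"gripper": 0},{"dr": [0,0,0],"linear": [-0.005,0,0],"gripper": 0},{"dr": [0,0,0],"linear": [-0.005,0,0],"gripper": 0},{"dr": [0,0,0],"linear": [-0.005,0,0],"gripper": 0}]}}

```text
clock: 7.87
tcp_pos: [0.4802, 0.2444, 0.015]
orientation: [3.141, -0.001, 1.768]
contact_force: [-2.2, 8.9, -3.4]
grip_width: 0.0293
```

```bash
python3 snap.py 6|cut -c1-20; python3 - <<'E'
from h import *
im,d=get_image("side");cv2.imwrite("pics/side6.png",cv2.resize(im[205:260,205:275,::-1],None,fx=10,fy=10,interpolation=cv2.INTER_CUBIC))
s=telemetry.state();print(s["tcp_pos"],s["orientation"],s["contact_force"],s["torque"])
E
```

```text
{'clock': 7.8667, 'q
        0.459808  , 
       -0.00020508, 
        1.17385570e+
[0.48021885 0.24446562 0.0150755 ] [ 3.14133855e+00 -1.01432546e-03  1.76835390e+00] [-2.91072183  7.28709456 -3.3759606 ] [ 1.56646068  0.50608219 -0.10283471]
```

View pics/side6.png

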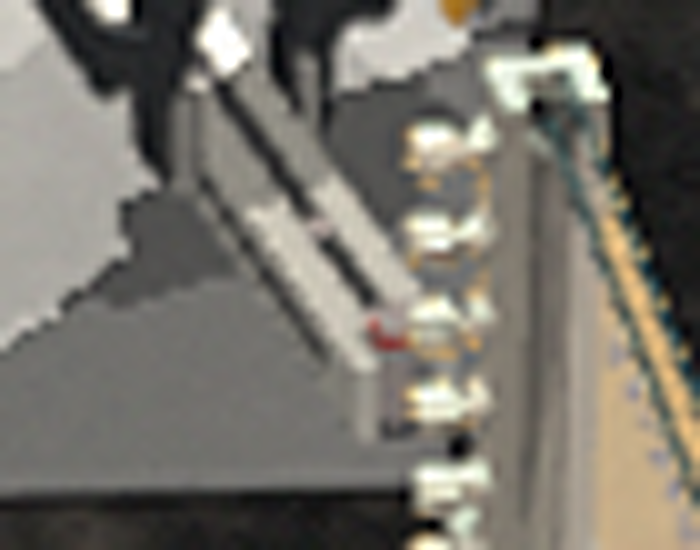

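View pics/w6.png

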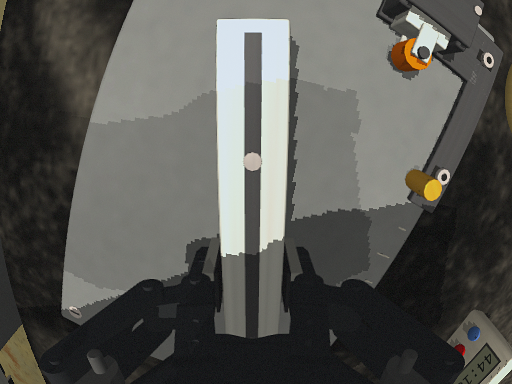

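The fork is seated, with about 8–9 N along the rail and no slip in the grip (the slot disc is still at (252,161)). Now I'll pivot about the post at radius 0.110 m.

>>> {"fn": "drive_tool", "kwargs": {"commands": [{"dr": [0,0,0.0127],"linear": [0,0.022,0],"gripper": 0},{"dr": [0,0,0.0255],"linear": [-0.001,0.044,0],"gripper": 0},{"dr": [0,0,0.0382],"linear": [-0.002,0.066,0],"gripper": 0},{"dr": [0,0,0.0509],"linear": [-0.0035,0.088,0],"gripper": 0},{"dr": [0,0,0.0637],"linear": [-0.0055,0.1096,0],"gripper": 0},{"dr": [0,0,0.0637],"linear": [-0.0055,0.1096,0],"gripper": 0},{"dr": [0,0,0.0637],"linear": [-0.0055,0.1096,0],"gripper": 0}]}}

```text
clock: 8.55
tcp_pos: [0.4907, 0.246, 0.015]
orientation: [-3.141, -0.001, 1.668]
contact_force: [-3.7, 7.3, -3.6]
grip_width: 0.0292
```

```bash
cat > st.py <<'E'
from h import *
s=telemetry.state();p=s["orientation"][2];u=np.array([np.cos(p),np.sin(p),0]);x=np.array([u[1],-u[0],0])
f=s["contact_force"];t=s["torque"]
print(s["clock"],s["tcp_pos"].round(4),"yaw",p.round(4),"f_along",(f@u).round(1),"f_x",(f@x).round(1),"fz",f[2].round(1),"tz",t[2].round(2),"P",(s["tcp_pos"]-.1098*u).round(4))
E
python3 st.py
```

```text
8.55 [0.4907 0.246  0.015 ] yaw 1.6679 f_along 7.6 f_x -3.0 fz -3.6 tz -0.34 P [0.5014 0.1367 0.015 ]
```

>>> {"fn": "drive_tool", "kwargs": {"commands": [{"dr": [0,0,0.0127],"linear": [0,0.022,0],"gripper": 0},{"dr": [0,0,0.0255],"linear": [-0.001,0.044,0],"gripper": 0},{"dr": [0,0,0.0382],"linear": [-0.002,0.066,0],"gripper": 0},{"dr": [0,0,0.0509],"linear": [-0.0035,0.088,0],"gripper": 0},{"dr": [0,0,0.0637],"linear": [-0.0055,0.1096,0],"gripper": 0},{"dr": [0,0,0.0637],"linear": [-0.0055,0.1096,0],"gripper": 0},{"dr": [0,0,0.0637],"linear": [-0.0055,0.1096,0],"gripper": 0}]}}

```text
clock: 9.13
tcp_pos: [0.5018, 0.2465, 0.0149]
orientation: [-3.141, -0.001, 1.568]
contact_force: [-2.8, 7.5, -4.3]
grip_width: 0.0293
```

```bash
python3 st.py; python3 snap.py 7|cut -c1-20
```

```text
9.1333 [0.5018 0.2465 0.0149] yaw 1.5677 f_along 7.5 f_x -2.8 fz -4.3 tz -0.31 P [0.5014 0.1367 0.0149]
{'clock': 9.1333, 'q
        0.49878371, 
       -0.00300895, 
         1.39187727,
```

View pics/w7.png

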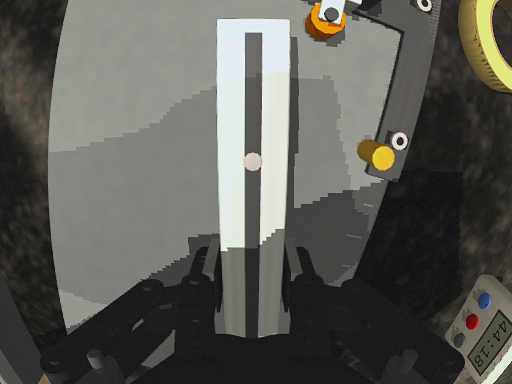

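```bash
python3 - <<'E'
from h import *
import pickle
ci,s,im,d=pickle.load(open("w7.pkl","rb"))
q=onz("wrist",383,158,.032,ci);print(q,unproj("wrist",383,158,d[158,383],ci))
for n,pt in(("w1",None),("w7",q)):
    if n=="w1":
        c1=pickle.load(open("w1.pkl","rb"))[0];pt=onz("wrist",376.5,148,.032,c1);P=np.array([.5013,.1382,0])
    else:P=np.array([.5014,.1367,0])
    v=(pt-P)[:2];print(n,pt,np.linalg.norm(v),"psi home",np.arctan2(v[1],v[0])+.1194)
E
```

```text
[0.56239591 0.30249194 0.032     ] [0.56203552 0.30263963 0.03275421]
w1 [0.56154063 0.30346329 0.032     ] 0.1759002205024348 psi home 1.3406511905105434
w7 [0.56239591 0.30249194 0.032     ] 0.17665635650255068 psi home 1.3376592033783987
```

Home yaw should be about 1.338. I'll continue in steps over the roller.

>>> {"fn": "drive_tool", "kwargs": {"commands": [{"dr": [0,0,0.0127],"linear": [0,0.022,0],"gripper": 0},{"dr": [0,0,0.0255],"linear": [-0.001,0.044,0],"gripper": 0},{"dr": [0,0,0.0382],"linear": [-0.002,0.066,0],"gripper": 0},{"dr": [0,0,0.0509],"linear": [-0.0035,0.088,0],"gripper": 0},{"dr": [0,0,0.0637],"linear": [-0.0055,0.1096,0],"gripper": 0},{"dr": [0,0,0.0637],"linear": [-0.0055,0.1096,0],"gripper": 0},{"dr": [0,0,0.0637],"linear": [-0.0055,0.1096,0],"gripper": 0}]}}

```text
clock: 9.77
tcp_pos: [0.5127, 0.2459, 0.015]
orientation: [-3.141, -0.001, 1.467]
contact_force: [-3.2, 6.7, -4.1]
grip_width: 0.0298
```

```bash
python3 st.py
```

```text
9.7667 [0.5127 0.2459 0.015 ] yaw 1.4673 f_along 6.4 f_x -3.8 fz -4.1 tz -0.45 P [0.5014 0.1367 0.015 ]
```

>>> {"fn": "drive_tool", "kwargs": {"commands": [{"dr": [0,0,0.0127],"linear": [0,0.022,0],"gripper": 0},{"dr": [0,0,0.0255],"linear": [-0.001,0.044,0],"gripper": 0},{"dr": [0,0,0.0382],"linear": [-0.002,0.066,0],"gripper": 0},{"dr": [0,0,0.0509],"linear": [-0.0035,0.088,0],"gripper": 0},{"dr": [0,0,0.0509],"linear": [-0.0035,0.088,0],"gripper": 0},{"dr": [0,0,0.0509],"linear": [-0.0035,0.088,0],"gripper": 0}]}}

```text
clock: 10.27
tcp_pos: [0.5214, 0.2446, 0.0149]
orientation: [-3.141, -0.001, 1.387]
contact_force: [-3.6, 6.7, -4.2]
grip_width: 0.0296
```

```bash
python3 st.py; python3 snap.py 8|cut -c1-20
```

```text
10.2667 [0.5214 0.2446 0.0149] yaw 1.3874 f_along 5.9 f_x -4.8 fz -4.2 tz -0.49 P [0.5013 0.1366 0.0149]
{'clock': 10.2667, '
        0.53304493, 
       -0.00251908, 
         1.54206298,
```

View pics/w8.png

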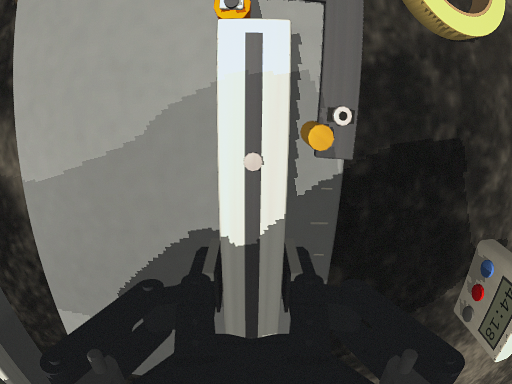

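The roller at (232,8) is now riding over the left corner of the rail end, and the pin is at (318,137). I'll take fine steps from here.

>>> {"fn": "drive_tool", "kwargs": {"commands": [{"dr": [0,0,0.0064],"linear": [0,0.011,0],"gripper": 0},{"dr": [0,0,0.0127],"linear": [0,0.022,0],"gripper": 0},{"dr": [0,0,0.0127],"linear": [0,0.022,0],"gripper": 0}]}}

```text
clock: 10.57
tcp_pos: [0.5235, 0.2441, 0.0149]
orientation: [-3.14, -0.001, 1.367]
contact_force: [-3.7, 7.1, -2.2]
grip_width: 0.0295
```

```bash
python3 st.py
```

```text
10.5667 [0.5235 0.2441 0.0149] yaw 1.3669 f_along 6.2 f_x -5.1 fz -2.2 tz -0.54 P [0.5013 0.1366 0.0149]
```

>>> {"fn": "drive_tool", "kwargs": {"commands": [{"dr": [0,0,0.0064],"linear": [0,0.011,0],"gripper": 0},{"dr": [0,0,0.0064],"linear": [0,0.011,0],"gripper": 0}]}}

```text
clock: 10.73
tcp_pos: [0.5247, 0.2439, 0.015]
orientation: [-3.141, -0.001, 1.357]
contact_force: [-2.4, 6.5, -3.6]
grip_width: 0.0294
```

```bash
python3 st.py; python3 snap.py 9|cut -c1-20
```

```text
10.7333 [0.5247 0.2439 0.015 ] yaw 1.3568 f_along 5.9 f_x -3.7 fz -3.6 tz -0.56 P [0.5014 0.1366 0.015 ]
{'clock': 10.7333, '
        0.53859905, 
       -0.00379777, 
         1.62969276,
```

View pics/w9.png

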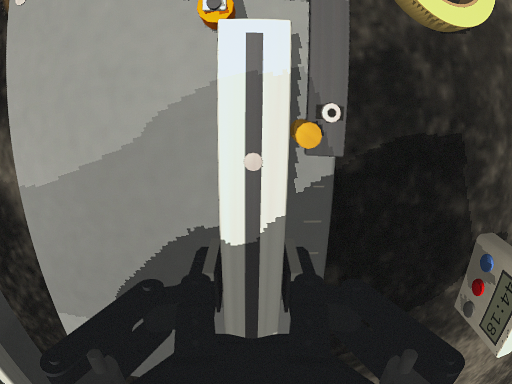

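>>> {"fn": "drive_tool", "kwargs": {"commands": [{"dr": [0,0,0.005],"linear": [0,0.009,0],"gripper": 0},{"dr": [0,0,0.005],"linear": [0,0.009,0],"gripper": 0}]}}

```text
clock: 10.95
tcp_pos: [0.5258, 0.2437, 0.015]
orientation: [-3.141, -0.001, 1.349]
contact_force: [-1.7, 5.8, -4.5]
grip_width: 0.0293
```

```bash
python3 st.py
```

```text
10.95 [0.5258 0.2437 0.015 ] yaw 1.3489 f_along 5.3 f_x -3.0 fz -4.5 tz -0.62 P [0.5017 0.1366 0.015 ]
```

>>> {"fn": "drive_tool", "kwargs": {"commands": [{"dr": [0,0,0.003],"linear": [0,0.005,0],"gripper": 0},{"dr": [0,0,0.003],"linear": [0,0.005,0],"gripper": 0}]}}

```text
clock: 11.12
tcp_pos: [0.5264, 0.2435, 0.015]
orientation: [-3.141, -0.001, 1.344]
contact_force: [-0.8, 6.2, -3.9]
grip_width: 0.0295
```

```bash
python3 st.py
```

```text
11.1167 [0.5264 0.2435 0.015 ] yaw 1.3442 f_along 5.9 f_x -2.2 fz -3.9 tz -0.63 P [0.5017 0.1365 0.015 ]
```

>>> {"fn": "drive_tool", "kwargs": {"commands": [{"dr": [0,0,0.003],"linear": [0,0.005,0],"gripper": 0},{"dr": [0,0,0.003],"linear": [0,0.005,0],"gripper": 0}]}}

```text
clock: 11.28
tcp_pos: [0.5267, 0.2435, 0.015]
orientation: [-3.141, -0.001, 1.34]
contact_force: [-1.3, 6.3, -3.1]
grip_width: 0.0295
```

```bash
python3 st.py
```

```text
11.2833 [0.5267 0.2435 0.015 ] yaw 1.34 f_along 5.9 f_x -2.7 fz -3.1 tz -0.41 P [0.5015 0.1366 0.015 ]
```

>>> {"fn": "drive_tool", "kwargs": {"commands": [{"dr": [0,0,0.003],"linear": [0,0.005,0],"gripper": 0},{"dr": [0,0,0.003],"linear": [0,0.005,0],"gripper": 0}]}}

```text
clock: 11.45
tcp_pos: [0.5267, 0.2435, 0.015]
orientation: [-3.14, -0.0, 1.336]
contact_force: [-5.2, 7.1, -1.7]
grip_width: 0.0294
```

```bash
python3 st.py
```

```text
11.45 [0.5267 0.2435 0.015 ] yaw 1.336 f_along 5.7 f_x -6.7 fz -1.7 tz 0.05 P [0.5012 0.1367 0.015 ]
```

>>> {"fn": "drive_tool", "kwargs": {"commands": [{"dr": [0,0,0.003],"linear": [0,0.005,0],"gripper": 0},{"dr": [0,0,0.003],"linear": [0,0.005,0],"gripper": 0}]}}

```text
clock: 11.62
tcp_pos: [0.5267, 0.2435, 0.0149]
orientation: [-3.139, -0.0, 1.332]
contact_force: [-8.4, 7.5, 1.1]
grip_width: 0.0293
```

```bash
python3 st.py; python3 snap.py 10|cut -c1-20
```

```text
11.6167 [0.5267 0.2435 0.0149] yaw 1.3319 f_along 5.3 f_x -10.0 fz 1.1 tz 0.27 P [0.5007 0.1368 0.0149]
{'clock': 11.6167, '
        0.5444654 , 
       -0.0019182 , 
         0.93445055,
```

View pics/w10.png

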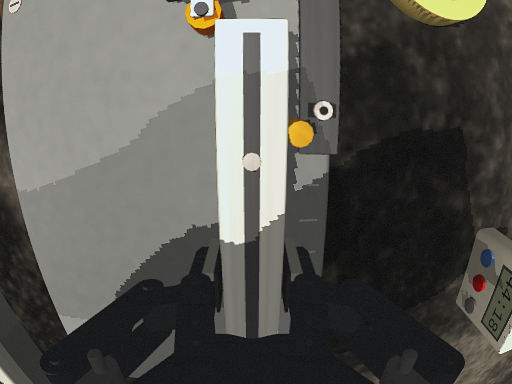

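The pin is felt: side force rose from 2.7 to 10 N and the moment changed sign, so I estimate about 10 N on the pin. The roller at (203,14) is now behind the rail's left edge. One more small step, then hold.

>>> {"fn": "drive_tool", "kwargs": {"commands": [{"dr": [0,0,0.002],"linear": [0,0.004,0],"gripper": 0},{"dr": [0,0,0.002],"linear": [0,0.004,0],"gripper": 0},{"dr": [0,0,0.002],"linear": [0,0.004,0],"gripper": 0},{"dr": [0,0,0.002],"linear": [0,0.004,0],"gripper": 0}]}}

```text
clock: 12.0
tcp_pos: [0.5268, 0.2434, 0.0149]
orientation: [-3.139, 0.0, 1.329]
contact_force: [-10.5, 6.3, 3.1]
grip_width: 0.0296
```

```bash
python3 st.py; python3 snap.py 11|cut -c1-20;  python3 - <<'E'
import pickle,cv2
ci,s,im,d=pickle.load(open("w11.pkl","rb"))
cv2.imwrite("pics/w11z.png",cv2.resize(im[0:170,160:350,::-1],None,fx=3.5,fy=3.5,interpolation=cv2.INTER_CUBIC))
E
```

```text
12.0 [0.5268 0.2434 0.0149] yaw 1.3295 f_along 3.6 f_x -11.7 fz 3.1 tz 0.45 P [0.5005 0.1368 0.0149]
{'clock': 12.0, 'q':
        0.54540232, 
        0.00015706, 
         0.97562201,
```

View pics/w11z.png

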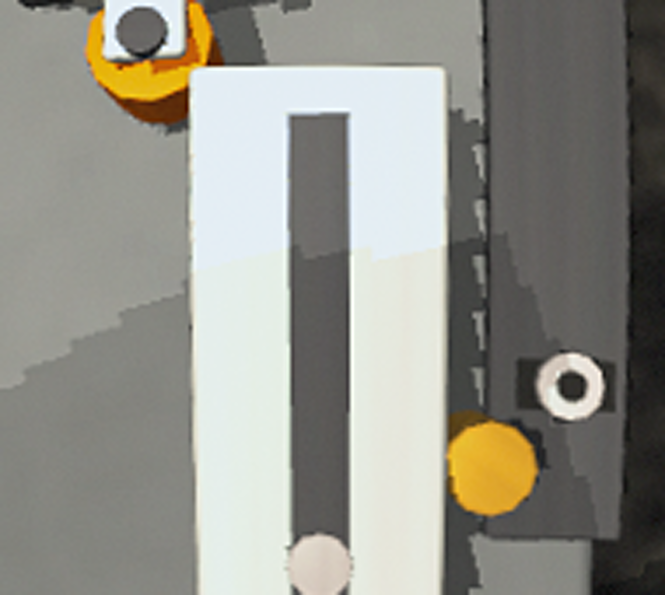

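The rail touches the pin at zoom (450,460), and the roller sits behind the rail's left corner. I'll press slightly more, relax, then open.

>>> {"fn": "drive_tool", "kwargs": {"commands": [{"dr": [0,0,0.0015],"linear": [0,0.003,0],"gripper": 0},{"dr": [0,0,0.0015],"linear": [0,0.003,0],"gripper": 0},{"dr": [0,0,0.0015],"linear": [0,0.003,0],"gripper": 0},{"dr": [0,0,0.0015],"linear": [0,0.003,0],"gripper": 0}]}}

```text
clock: 12.38
tcp_pos: [0.5268, 0.2434, 0.0149]
orientation: [-3.138, 0.0, 1.327]
contact_force: [-11.5, 6.8, 4.5]
grip_width: 0.0296
```

```bash
python3 st.py
```

```text
12.3833 [0.5268 0.2434 0.0149] yaw 1.3272 f_along 3.8 f_x -12.8 fz 4.5 tz 0.51 P [0.5003 0.1368 0.0149]
```

>>> {"fn": "drive_tool", "kwargs": {"commands": [{"dr": [0,0,-0.002],"linear": [0,-0.004,0],"gripper": 0},{"dr": [0,0,-0.005],"linear": [0,-0.008,0],"gripper": 0},{"dr": [0,0,-0.005],"linear": [0,-0.008,0],"gripper": 0}]}}

```text
clock: 12.63
tcp_pos: [0.5267, 0.2434, 0.0149]
orientation: [-3.14, -0.0, 1.334]
contact_force: [-6.3, 5.7, 0.0]
grip_width: 0.0294
```

```bash
python3 st.py
```

```text
12.6333 [0.5267 0.2434 0.0149] yaw 1.3342 f_along 4.0 f_x -7.4 fz 0.0 tz -0.13 P [0.501  0.1366 0.0149]
```

>>> {"fn": "drive_tool", "kwargs": {"commands": [{"dr": [0,0,0],"linear": [0,0,0],"gripper": 0.5},{"dr": [0,0,0],"linear": [0,0,0],"gripper": 0.7},{"dr": [0,0,0],"linear": [0,0,0],"gripper": 0.7},{"dr": [0,0,0],"linear": [0,0,0],"gripper": 0.7},{"dr": [0,0,0],"linear": [0,0,0],"gripper": 0.7},{"dr": [0,0,0],"linear": [0,0,0],"gripper": 0.7}]}}

```text
clock: 13.13
tcp_pos: [0.5279, 0.2424, 0.015]
orientation: [3.141, 0.0, 1.333]
contact_force: [0.1, -0.4, -0.7]
grip_width: 0.06
```

```bash
python3 st.py; python3 snap.py 12|cut -c1-20
```

```text
13.1333 [0.5279 0.2424 0.015 ] yaw 1.3329 f_along -0.3 f_x 0.2 fz -0.7 tz 0.01 P [0.5021 0.1357 0.015 ]
{'clock': 13.1333, '
        0.54285195, 
        0.00134439, 
        1.57927681e-
```

View pics/w12.png

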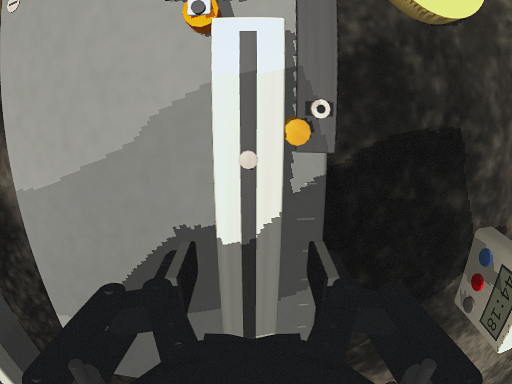

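It is released and the fingers stand clear on both sides. The rail is still on the pin at (290,130). I'll rise straight up and check.

>>> {"fn": "drive_tool", "kwargs": {"commands": [{"dr": [0,0,0],"linear": [0,0,-0.2],"gripper": 0.7},{"dr": [0,0,0],"linear": [0,0,-0.5],"gripper": 0.7},{"dr": [0,0,0],"linear": [0,0,-0.8],"gripper": 0.7},{"dr": [0,0,0],"linear": [0,0,-1],"gripper": 0.7},{"dr": [0,0,0],"linear": [0,0,-1],"gripper": 0.7}]}}

```text
clock: 13.6
tcp_pos: [0.5296, 0.2431, 0.1189]
orientation: [3.138, -0.004, 1.333]
contact_force: [0.4, 0.3, 0.2]
grip_width: 0.0598
```

>>> {"fn": "drive_tool", "kwargs": {"commands": [{"dr": [0,0,0],"linear": [-0.2,-0.8,-1],"gripper": 0.7},{"dr": [0,0,0],"linear": [-0.2,-0.8,-1],"gripper": 0.7},{"dr": [0,0,0],"linear": [-0.2,-0.8,-1],"gripper": 0.7},{"dr": [0,0,0],"linear": [-0.2,-0.8,-1],"gripper": 0.7},{"dr": [0,0,0],"linear": [-0.2,-0.8,-1],"gripper": 0.7}]}}

```text
clock: 14.02
tcp_pos: [0.4449, 0.2428, 0.2166]
orientation: [3.14, -0.003, 1.335]
contact_force: [0.7, 0.8, -0.2]
grip_width: 0.06
```

```bash
python3 st.py; python3 snap.py 13|cut -c1-20;python3 - <<'E'
from h import *
import pickle
ci,s,im,d=pickle.load(open("w13.pkl","rb"))
im,d=get_image("side");cv2.imwrite("pics/side13.png",cv2.resize(im[165:265,180:290,::-1],None,fx=5,fy=5,interpolation=cv2.INTER_CUBIC))
E
```

```text
14.0167 [0.4449 0.2428 0.2166] yaw 1.3347 f_along 0.9 f_x 0.5 fz -0.2 tz -0.04 P [0.4192 0.1361 0.2166]
{'clock': 14.0167, '
        0.85886372, 
       -0.02904994, 
         0.45976044,
```

View pics/w13.png

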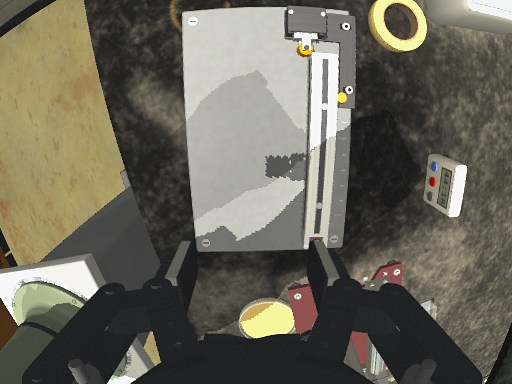

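View pics/side13.png

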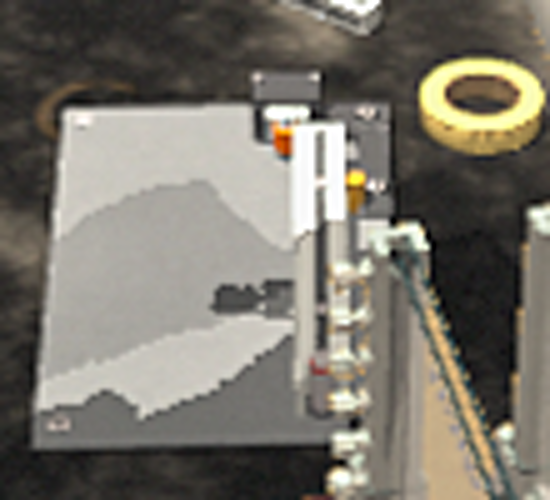

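```bash
python3 snap.py 14|cut -c1-20;python3 - <<'E'
import pickle,cv2,numpy as np
ci,s,im,d=pickle.load(open("w14.pkl","rb"))
a=cv2.resize(im[0:110,275:365,::-1],None,fx=5,fy=5,interpolation=cv2.INTER_CUBIC)
b=cv2.resize(im[180:250,285:365,::-1],None,fx=5,fy=5,interpolation=cv2.INTER_CUBIC)
b=cv2.copyMakeBorder(b,0,200,0,0,cv2.BORDER_CONSTANT)
cv2.imwrite("pics/w14z.png",np.hstack([a,b[:550]]))
E
```

```text
{'clock': 14.1167, '
        0.85778328, 
       -3.88658029e-
         0.07969165,
```

View pics/w14z.png

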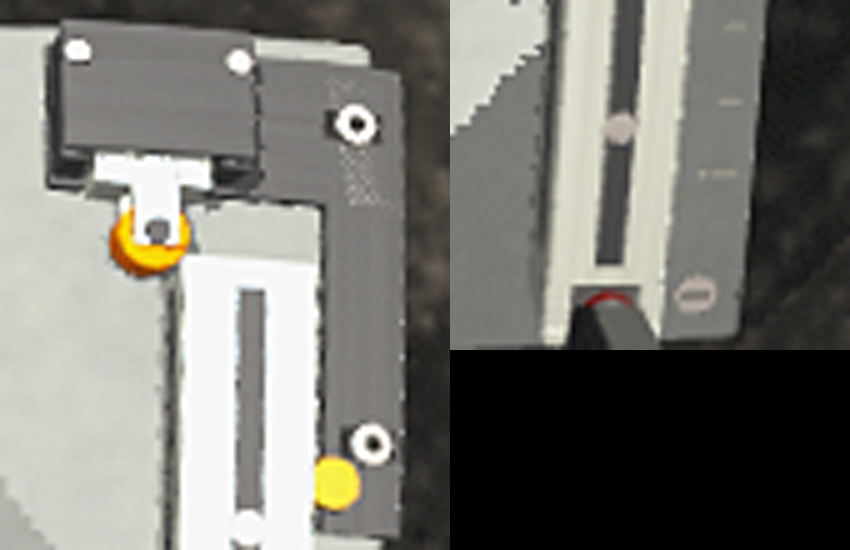

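```bash
python3 - <<'E'
from h import *
import pickle
ci,s,im,d=pickle.load(open("w14.pkl","rb"))
A=lambda u,v,z:onz("wrist",275+u/5-.4,v/5-.4,z,ci)
B=lambda u,v,z:onz("wrist",285+(u-450)/5-.4,180+v/5-.4,z,ci)
e1,e2=A(182,257,.036),A(318,264,.036);l,r=B(553,280,.036),B(668,283,.036)
E=(e1+e2)/2;G=(l+r)/2;u=E-G;L=np.linalg.norm(u);u/=L
print("w",np.linalg.norm(e2-e1),np.linalg.norm(r-l),"psi",np.arctan2(u[1],u[0]),"slotbottom dist (217 exp)",L)
fork=E-.224*u;mid=E-.115*u;print("fork",fork,"mid",mid)
C=[onz("wrist",*p,.01,ci) for p in((184,9),(198,250),(348,247))]
b=C[0]-C[1];print("base ydir",np.arctan2(b[1],b[0]),np.linalg.norm(b)," xdir+90",np.arctan2(*(C[2]-C[1])[[1,0]])+np.pi/2,np.linalg.norm(C[2]-C[1]))
pt=B(606,296,.044);print("post front edge",pt)
for n in("top","side"):
  get_image(n)
  for lab in("label_tape","petri"):
    k=finder.tip_of(n,lab)
    if k:print(n,lab,np.round(k[0]["at"],1),round(k[0]["score"],2))
E
```

```text
w 0.03032874921045764 0.029229244985871553 psi 1.34073044753903 slotbottom dist (217 exp) 0.21499872729896294
fork [0.50230823 0.13615207 0.036     ] mid [0.52716477 0.24228007 0.036     ]
base ydir 1.3558549669693174 0.3065500963044942  xdir+90 1.3474112319421616 0.20470434482400215
post front edge [0.5016059  0.14576674 0.044     ]
top label_tape [210.3 153.7] 0.76
side label_tape [274.5 190.9] 0.8
side petri [222.7 290.5] 0.81
```

```bash
python3 -c "
from plant import arm,telemetry
print(telemetry.state()['clock'],telemetry.state()['contact_force']);print(arm.finish_job())"
```

```text
14.4667 [0.12229316 0.46085483 0.82161138]
the job is handed in; nothing more can be done
None
```

The rail is mounted on the post and bears on the brass pin. I released it and handed the job in at 14.5 s, with the gripper well clear of everything. The hand-in gave no verdict.

**How it went:**
- **Onto the post:** I gripped the rail at its middle and slid the fork on while it was still about 0.4 rad askew. I pressed it to about 8–9 N along the rail.
- **Past the roller:** I then pivoted it about the post, over the roller, until I felt the pin.
- **On the pin:** I held it at about 10–13 N, estimated from the wrist force and moment. I then eased off and let go.

**Last checks before handing in:**
- **Alignment:** the rail is about 0.007 to 0.015 rad from the base's direction. The fork point is about 1 mm from where the contact put the post.
- **Seating and roller:** the pictures show the rail against the pin and the roller out behind its free end. I could not read the roller's travel directly.
- **Bystanders:** in the pictures the tape roll is about 2 pixels from its starting place and the petri dish under 1. The final top view did not detect the petri dish, so that rests on the side view alone.

**Disagreements:**
- Estimates of the post position from different views differed by 1–3 mm, so I took the felt contact as decisive.
- Triangulating the rail's corner heights from two nearly parallel views gave poor results. I used the depth readings instead, which agreed with the stated heights.

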